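Switch off the charger and snap the wand lamp out of its clips

ROBOT

A 7-joint arm with a two-finger parallel gripper is mounted at the origin on a cart in front of the work surface, level with it; the furniture and walls round the work are solid. World frame = base frame: x ahead of the robot, y to its left, z up, the work surface at z = 0. Lengths are in m, angles in rad, forces in N, time in s.
With the tool pointing down it reaches from about 0.4 to 0.9 m from the base axis. Payload 5.5 kg.
Tool frame: the origin (TCP) lies on the centre line of the jaws, within the pads' length; the fingertips stand 22 mm ahead of it and the grasp point (between the pads) lies 3 mm ahead of it; z points along the fingers, y is the line along which they close (so a half turn about z gives the same grasp; the last joint's range is limited). The gripper opens to 85 mm and grips with 20 to 120 N. Pads are 22 mm wide; open, the fingers measure 114 mm over their backs; the gripper's body (76 mm by 85 mm) begins 54 mm behind the grasp point. The pads swing forward as they close: fully open they stand 13 mm farther back than shut.
Start: joints at [1.427, 0.501, -0.427, 1.55, 0.221, 1.138, -0.21], TCP at [0.257, -0.597, 0.253] pointing down, gripper open.
Joint ranges: [-2.88, 2.88], [-0.31, 2.03], [-1.54, 1.56], [0.2, 2.42], [-1.41, 4.55], [0.19, 2.02], [-2.57, 2.57]. Speed limits (rad/s): [2.57, 2.57, 3.14, 3.14, 3.14, 3.14, 3.14].

INTERFACE

Orientations are given as a unit quaternion [x, y, z, w].
In Python, from rig import * gives the robot as it stands.
- The arm moves only by the shell command python3 -m handwheel 'ROWS' [FORCE]. ROWS is JSON, a list of rows, each a list of 3 entries, a list of its own where there are three numbers: the closure, from 0 (fully open) to 1 (shut), then the shift along the tool's x, y, z normalised to -1 to 1, where 1 is 0.75 m, then the turn about the tool's z normalised to -1 to 1, where 1 is 60 degrees. A call has 1 to 8 rows; each row is the pose to reach, as a shift and turn from the pose commanded when the call began, along the tool's axes at that moment; what a row does not reach only later rows make up. A row lasts 1/12 s, in which the tool goes at most 41.7 mm and 7.16 degrees, less where a joint would pass 70% of its speed; a pose out of reach is approached as far as the arm can. A call with a number of a shift or a turn outside -1 to 1 is refused whole. A call with a gripper value outside its range is refused whole. The fingers move at their own pace and stop on an object; FORCE is the grip in N (left out, the last holds). Time passes only in rows, so rows that repeat a pose let the fingers close. It gives the time, the measured TCP pose, the force, the opening and the grip force at its end, in the units of the state.
- observe(): the state, without advancing time (a new reading comes with each control period).
- read_camera(name): name is "scene" or "top" or "wrist"; returns the picture (420x560x3 uint8, blue, green, red); there is no depth.
- camera_params(name): a dict with "fx", "fy", "cx", "cy" (pixels), "rvec" (rotation vector, rad) and "tvec" (3), from world to camera coordinates, as OpenCV has them. Camera axes: x right, y down, z forward; pixel columns grow to the right and rows downward; lengths in m; the calibration is good to about 2 mm. The wrist camera is an equidistant fisheye: a pixel r from the principal point sees the ray r / f radians off the axis. A picture is of the moment at which its call begins: read the wrist's pose just before it. camera_params takes no time and is no camera call; for the wrist camera it gives the pose at the moment of the call.
- sign_off(): hands the job in; it is judged then, once.
The state is a dict: "time_s": time; "q": joint angles; "qd": joint speeds; "effort": joint torques, N m; "eef_pos": TCP position; "tcp_rot": TCP orientation; "force": force on the tool from outside, world axes, zero at the start; "torque": the same for the moment, N m; "width": finger opening in m; "gripper_force": force on a finger pad.
Only numpy, scipy, OpenCV 4.12 (cv2) and the standard library are available. Lean on these libraries where they do the work, as an engineer would, in place of code of your own. Each camera call takes 0.05 s, during which the arm holds its last target. There are 200 camera calls.

TASK

Sweep all four toggles of the switch bank over to off (tipped to your left), so that the lamp dock is dead. Then grip the round wand lamp, snap it straight forward out of the dock's two sprung clips, and lay it gently, without dropping it, in both V saddles of the wooden rest, centred so that both ends stick out equally. Leave the screwdriver, marker and tape measure where they are.

Things in the scene. Friction and masses are not known exactly. Their poses are not given: they have to be found in the camera images.
- switch_bank: fixed grey box with a steel top plate, 164 mm long (its y) x 56 x 35 mm high, with four black paddle toggles in a row along its y. Origin: centre of its underside, z up. Pivots at y = -51, -17, +17, +51 mm, x = 0, on the top face 35 mm up. Each lever is 40 mm long from its pivot, 16 mm wide in x and up to 9 mm thick.
- bank_top (a point): centre of the switch bank's top face; axes as switch_bank. On: levers lean 0.4 rad towards -y, tips 37 mm above this face. Off: they lean towards +y, at most 0.9 rad, tips then 25 mm above it. A closed pair of fingertips dragged along +y about 31 mm above this face tips each lever over and passes on above it.
- toggle_1 (a joint): angle of toggle 1 of 4 (counted from the bank's -y end), rad: 0 = fully on (leaning 0.4 rad to the bank's -y), 0.4 = upright, 1.3 = fully off (leaning 0.9 rad to +y). Off means past 0.75. It stays where it is left, by light friction (under 1 N at its tip).
- toggle_2 (a joint): angle of toggle 2 of 4 (counted from the bank's -y end), rad: 0 = fully on (leaning 0.4 rad to the bank's -y), 0.4 = upright, 1.3 = fully off (leaning 0.9 rad to +y). Off means past 0.75. It stays where it is left, by light friction (under 1 N at its tip).
- toggle_3 (a joint): angle of toggle 3 of 4 (counted from the bank's -y end), rad: 0 = fully on (leaning 0.4 rad to the bank's -y), 0.4 = upright, 1.3 = fully off (leaning 0.9 rad to +y). Off means past 0.75. It stays where it is left, by light friction (under 1 N at its tip).
- toggle_4 (a joint): angle of toggle 4 of 4 (counted from the bank's -y end), rad: 0 = fully on (leaning 0.4 rad to the bank's -y), 0.4 = upright, 1.3 = fully off (leaning 0.9 rad to +y). Off means past 0.75. It stays where it is left, by light friction (under 1 N at its tip).
- lamp_dock: fixed charging dock: dark base plate 115 x 200 x 10 mm, low grey housing up to 42 mm high, two aluminium posts (18 mm wide, 148 mm high) 25 to 47 mm behind (+x of) the lamp's axis at y = -65 and +65 mm, each with a C clip. Origin on the table below the middle of the clips, z up; the mouths face its -x, forward to the robot. Within 50 mm of the middle the lamp stands clear.
- clips_mid (a point): middle of the clips' common axis, 130 mm above the table; axes as lamp_dock. The lamp starts here (up to 6 mm off along y), its length along the dock's y. The clips are 14 mm wide; their upper and lower sprung steel jaws reach about 20 mm in front of the axis. They let go at a forward pull of about 10 to 16 N; after 40 mm towards the dock's -x the lamp is clear.
- lamp_center (a point): centre of the loose wand lamp: a round bar 28 mm in diameter and 190 mm long, of plain aluminium with black rubber ends and a white lens strip down one side, 0.14 to 0.28 kg; its length is its y axis.
- v_rest: fixed wooden rest: a base board 85 x 140 x 10 mm with two upright V saddles (14 mm thick, slopes at 45 deg, 63 mm across and 71 mm high at the tops) at y = -50 and +50 mm. Origin: centre of its underside, z up; the lamp lies along its y.
- rest_mid (a point): where the lamp's centre is when it lies centred in both saddles: 65 mm above the table, mid-way between the saddles; axes as v_rest.
- flap_edge (a point): right front corner of the front flap of the fixed large open carton at the back. The flap slopes out over the table towards the robot: the flap's free edge lies about 245 mm above the table at world x = 0.52 to 0.60 between world y = -0.33 and +0.05. Keep the hand and wrist in front of it when passing from side to side.
- screwdriver_center (a point): centre of a loose yellow-handled screwdriver lying on the table, 193 mm long; leave it alone.
- marker_center (a point): centre of a loose marker pen lying on the table, 135 mm long; leave it alone.
- measure_center (a point): centre of a loose yellow tape measure, 36 x 84 x 70 mm, standing on the table; leave it alone.

How it is judged:
On the way, in this order (a step that is already met when the one before it is completed fails the run):
1. all four toggles are off while the lamp is still in its clips (value of joint each of toggle_1, toggle_2, toggle_3, toggle_4 above 0.75 rad and distance between lamp_center and clips_mid below 0.015 m), for 0.1 s.
2. the lamp has come forward out of the clips, at about their height (x of lamp_center in the frame of clips_mid below -0.022 m and z of lamp_center in the frame of clips_mid between -0.04 and 0.05 m and y of lamp_center in the frame of clips_mid between -0.06 and 0.06 m), for 0.03 s.
At the end, for the whole second after the job is handed in: All four toggles are off (past 0.75 rad); the lamp lies released and at rest in both V saddles: its centre within 6 mm of the rest's middle across and in height and within 20 mm along it, its length within 0.1 rad of the rest's y (value of joint each of toggle_1, toggle_2, toggle_3, toggle_4 above 0.75 rad and x of lamp_center in the frame of rest_mid between -0.006 and 0.006 m and y of lamp_center in the frame of rest_mid between -0.02 and 0.02 m and z of lamp_center in the frame of rest_mid between -0.006 and 0.006 m and angle between the y axis of lamp_center and the y axis of rest_mid, either way round below 0.1 rad and linear speed of wand_lamp below 0.02 m/s); the robot touches nothing.
It fails at once if the lamp is let go more than 35 mm above where it lies in the rest (contact force between wand_lamp and the fingers below 0.05 N and horizontal distance between lamp_center and clips_mid above 0.06 m and z of lamp_center in the frame of rest_mid above 0.035 m).
It fails at once if the screwdriver, marker or tape measure is moved more than 30 mm (distance of any of screwdriver_center, marker_center, measure_center from where it was at the start of the episode above 0.03 m).
It also fails if it takes over 64 s, if anything falls off the work surface, if the arm or the gripper's body presses on something with over 40 N, if the wrist force passes 120 N, or if a joint passes its speed limit or range.

## Working session

There is one attempt and no reset: what is moved stays moved. The work goes in short steps, Python scripts to look and compute and a shell command to move; the robot and the scene stay as the last step left them, time stands still between calls to the robot, and variables do not carry over. Pictures are saved under pics/ and viewed, at most 10 in all, crops included, and the job is handed in when it is done.

```bash
mkdir -p pics; python3 - <<'E'
from rig import *
import cv2
s=observe()
print({k:s[k] for k in('time_s','eef_pos','tcp_rot','width','q')})
for n in('scene','top'):
    p=camera_params(n);print(n,p)
    cv2.imwrite(f'pics/{n}0.png',cv2.resize(read_camera(n),(800,600),interpolation=cv2.INTER_CUBIC))
E
```

```text
{'time_s': 0.0, 'eef_pos': array([ 0.25691907, -0.59639497,  0.25227946]), 'tcp_rot': array([ 9.79375377e-01,  2.02047018e-01, -1.52257456e-04, -9.22084259e-04]), 'width': 0.08535399644299585, 'q': array([ 1.42717213,  0.5018387 , -0.42679975,  1.55141711,  0.22080551,
        1.13826264, -0.21028694])}
scene {'fx': 531.9871473486572, 'fy': 531.9871473486572, 'cx': 288.1358609582901, 'cy': 209.53700276862594, 'rvec': array([ 0.61553298, -2.68856235,  1.06932354]), 'tvec': array([0.45627128, 0.37902902, 1.06035003])}
top {'fx': 527.6236471326035, 'fy': 527.6236471326035, 'cx': 273.5911257446113, 'cy': 202.97616060000854, 'rvec': array([ 2.1182646 , -2.17266472,  0.13946958]), 'tvec': array([-0.1146701 ,  0.59372079,  1.52674644])}
```

View pics/scene0.png

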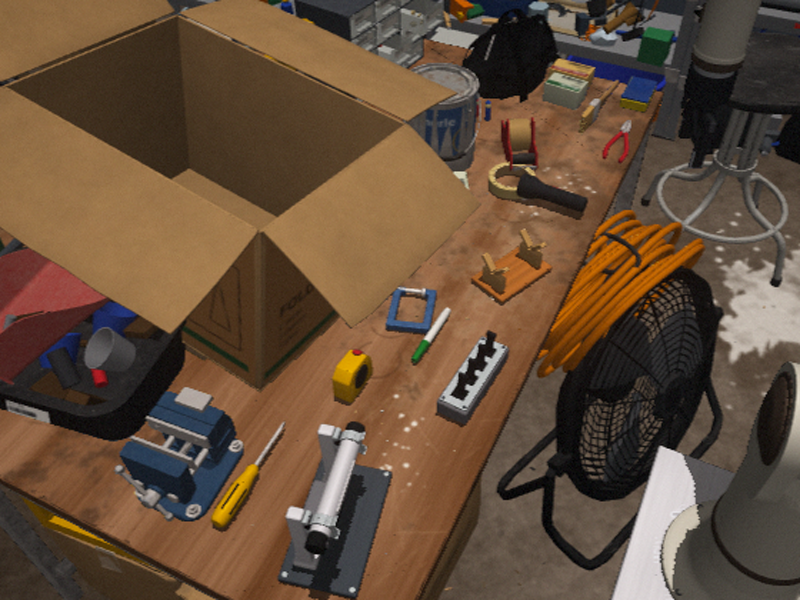

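View pics/top0.png

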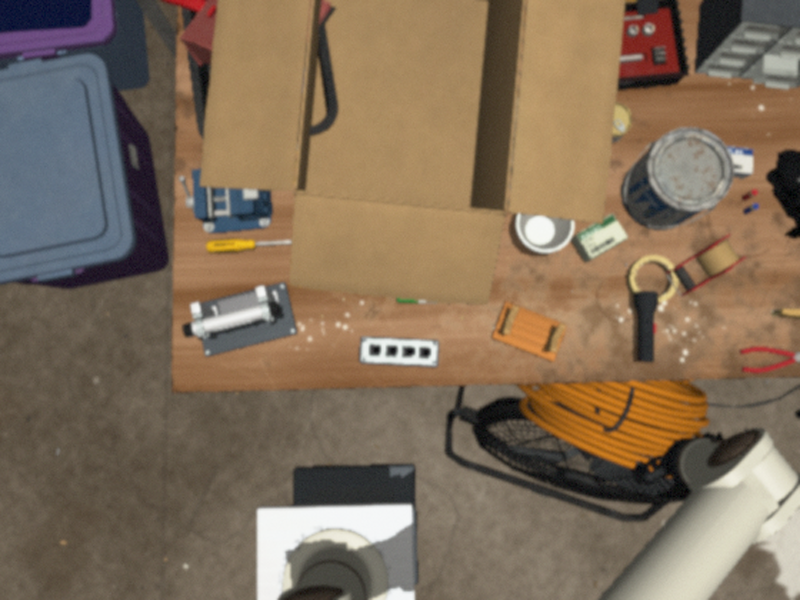

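The scene view shows the dock with its lamp at about (335,490), the bank at (473,377) and the rest at (512,268). The top view has the dock at (240,318), the bank at (400,352) and the rest at (528,331). I'll zoom in for precise pixels.

```bash
python3 - <<'E'
from rig import *
import cv2,numpy as np
S=read_camera('scene');T=read_camera('top')
def crop(I,x,y,w,h,k):
    o=cv2.resize(I[y:y+h,x:x+w],None,fx=k,fy=k,interpolation=cv2.INTER_CUBIC)
    for i in range(0,w,10): cv2.line(o,(int((i+.5)*k),0),(int((i+.5)*k),12 if (x+i)%50==0 else 5),(0,255,255),1)
    for i in range(0,h,10): cv2.line(o,(0,int((i+.5)*k)),(12 if (y+i)%50==0 else 5,int((i+.5)*k)),(0,255,255),1)
    return o
def put(C,o,x,y): C[y:y+o.shape[0],x:x+o.shape[1]]=o
C=np.zeros((600,800,3),np.uint8)
put(C,crop(S,190,290,90,130,4.5),0,0); put(C,crop(S,300,230,60,70,4.5),410,0); put(C,crop(S,325,155,65,60,4.5),410,320)
cv2.imwrite('pics/sc.png',C)
C=np.zeros((600,800,3),np.uint8)
put(C,crop(T,120,190,100,60,4.5),0,0); put(C,crop(T,245,225,70,40,4.5),460,0); put(C,crop(T,340,200,65,60,4.5),0,300);put(C,crop(T,200,200,100,20,4.5),320,300)
cv2.imwrite('pics/tc.png',C)
E
```

```text
(no output)
```

View pics/sc.png

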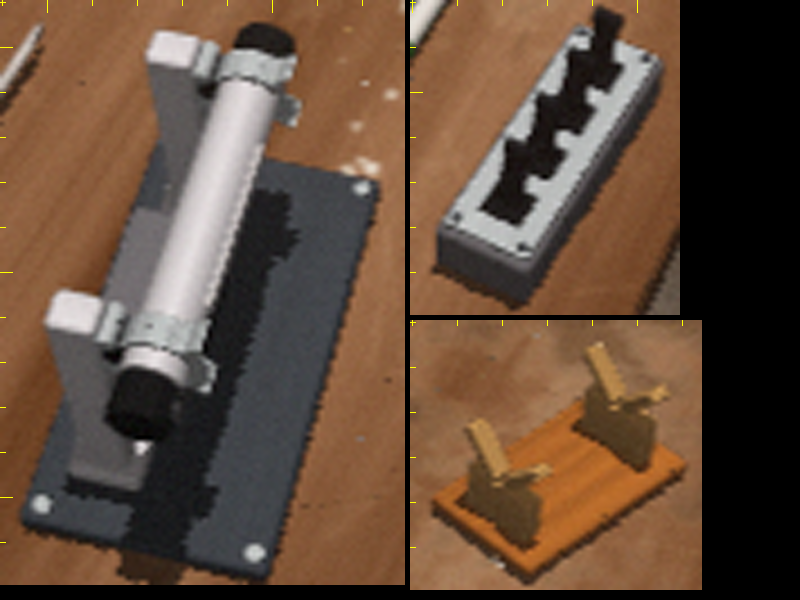

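View pics/tc.png

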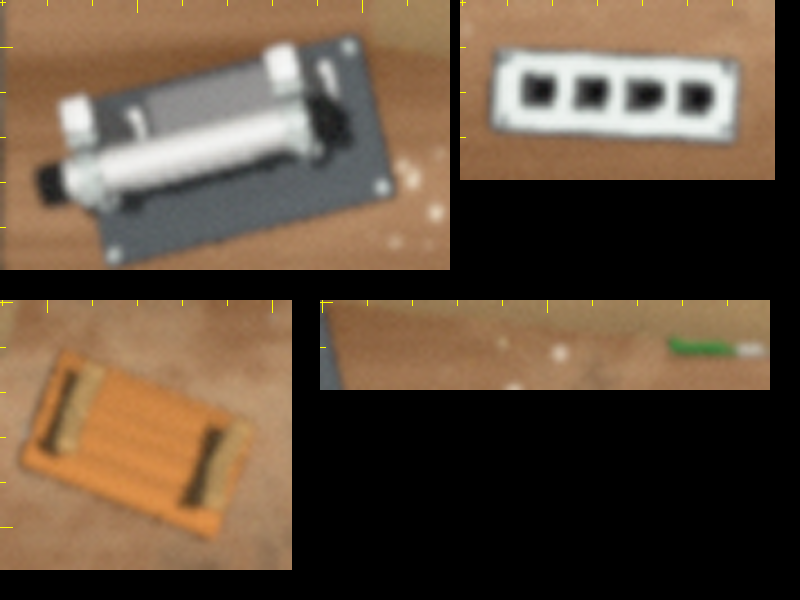

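```bash
cat > h.py <<'E'
from rig import *
import cv2,numpy as np
from scipy.spatial.transform import Rotation as R
from scipy.optimize import least_squares
def proj(n,P):
    p=camera_params(n);K=np.array([[p['fx'],0,p['cx']],[0,p['fy'],p['cy']],[0,0,1]])
    return cv2.projectPoints(np.array(P,float).reshape(-1,3),p['rvec'],p['tvec'],K,None)[0][:,0]
def W(x,y,yaw,L):
    L=np.array(L,float).reshape(-1,3);return L@R.from_euler('z',yaw).as_matrix().T+[x,y,0]
def to(x,y,z,yaw=None):
    "shift/turn in handwheel units; yaw = world heading of tool x (mod pi)"
    s=observe();r=R.from_quat(s['tcp_rot']);M=r.as_matrix();cur=np.arctan2(M[1,0],M[0,0])
    d=M.T@(np.array([x,y,z])-s['eef_pos'])/.75
    t=0 if yaw is None else -(((yaw-cur)+np.pi/2)%np.pi-np.pi/2)/np.radians(60)
    print('shift',d.round(4),'turn',round(t,4),'rows>=',round(max(np.linalg.norm(d)*.75/.0417,abs(t)*60/7.16),1))
E
cat > fit.py <<'E'
from h import *
def nat(x0,y0,ox,oy,pts): return [((X-ox+.5)/4.5-.5+x0,(Y-oy+.5)/4.5-.5+y0) for X,Y in pts]
def fit(name,obs,x0,n=3):
    # obs: list (cam, pixels, local points fn(extra))
    def res(v): return np.concatenate([(proj(c,W(*v[:3],L(v)))-np.array(p)).ravel() for c,p,L in obs])
    r=least_squares(res,x0,loss='soft_l1',f_scale=1);print(name,r.x.round(4));print(res(r.x).reshape(-1,2).round(1).tolist())
    return r.x
bx=lambda a,b,z,s:[(i*a,j*b,z) for i,j in s]
# bank: corners order top view: TL(+x,+y) TR(+x,-y) BR(-x,-y) BL(-x,+y)
c4=[(1,1),(1,-1),(-1,-1),(-1,1)]
fit('bank',[('top',nat(245,225,460,0,[(497,50),(737,62),(735,142),(492,130)]),lambda v:bx(.028,.082,.035,c4)),
 ('scene',nat(300,230,410,0,[(583,27),(663,63),(525,262),(440,225)]),lambda v:bx(.028,.082,.035,[(1,-1),(-1,-1),(-1,1),(1,1)]))],[.4,-.1,0])
fit('rest',[('top',nat(340,200,0,300,[(65,350),(250,428),(213,540),(22,465)]),lambda v:bx(.0425,.07,.01,c4)),
 ('scene',nat(325,155,410,320,[(433,503),(530,572),(686,465)]),lambda v:bx(.0425,.07,.01,[(1,1),(-1,1),(-1,-1)]))],[.4,-.4,-.4])
# dock: v[3]=plate centre x in dock frame, v[4]=lamp offset y
pl=lambda v,s:[(v[3]+i*.0575,j*.1,.01) for i,j in s]
fit('dock',[('top',nat(120,190,0,0,[(358,36),(395,190),(105,262)]),lambda v:pl(v,[(1,-1),(-1,-1),(-1,1)])),
 ('scene',nat(190,290,0,0,[(378,180),(270,568),(25,512)]),lambda v:pl(v,[(-1,-1),(-1,1),(1,1)])),
 ('top',nat(120,190,0,0,[(40,185),(348,125),(77,115),(283,67)]),lambda v:[(0,v[4]+.095,.13),(0,v[4]-.095,.13),(.036,.065,.148),(.036,-.065,.148)]),
 ('scene',nat(190,290,0,0,[(265,40),(140,405),(173,48),(75,312)]),lambda v:[(0,v[4]-.095,.13),(0,v[4]+.095,.13),(.036,-.065,.148),(.036,.065,.148)])],[.45,.3,.25,0,0])
E
python3 fit.py
```

```text
bank [ 0.4621 -0.1412 -0.0829]
[[-1.4, -0.5], [0.7, 0.0], [0.2, 1.3], [-1.5, 0.7], [-1.2, -2.8], [1.4, -2.2], [0.5, 1.4], [-2.1, -0.5]]
rest [ 0.4986 -0.4156 -0.3991]
[[-1.3, 0.0], [1.4, -0.4], [-0.0, 1.1], [-1.6, 0.7], [-1.0, -1.5], [-0.2, -0.1], [0.6, -0.8]]
dock [0.5293 0.1784 0.2246 0.0121 0.0018]
[[-0.1, -0.7], [0.4, 1.7], [0.0, 2.2], [0.7, -1.0], [-0.7, 0.8], [-1.9, 0.4], [1.1, 1.0], [-1.0, -2.5], [-0.5, 0.6], [-0.5, -0.3], [1.4, -2.4], [-0.2, 2.5], [-0.1, -1.1], [-0.1, -1.5]]
```

```bash
python3 - <<'E'
from h import *
print(W(.4621,-.1412,-.0829,[(-.004,-.105,0),(-.004,.09,0),(0,.051,0)]).round(4))
to(.42,-.25,.2,1.488)
# flap edge near corner: triangulate from scene (352,327)/(478,205), top (290,285)/(492,303) in 800px
k=560/800
for a,b in(((352,327),(290,285)),((478,205),(492,303))):
    f=lambda X:np.concatenate([proj('scene',X)[0]-np.array(a)*k,proj('top',X)[0]-np.array(b)*k])
    r=least_squares(f,[.55,-.1,.25]);print('flap',r.x.round(3),r.cost)
E
```

```text
[[ 0.4494 -0.2455  0.    ]
 [ 0.4656 -0.0512  0.    ]
 [ 0.4663 -0.0904  0.    ]]
shift [ 0.3824 -0.3384  0.0707] turn -1.0325 rows>= 9.3
flap [0.569 0.045 0.284] 0.06365323245189156
flap [ 0.536 -0.313  0.237] 0.11270517948239353
```

```bash
P='[1,[0.38,-0.34,0.06],-1.0]'; python3 -m handwheel '[[1,[0.38,-0.34,0.06],-1.0],[1,[0.38,-0.34,0.06],-1.0],[1,[0.38,-0.34,0.06],-1.0],[1,[0.38,-0.34,0.06],-1.0],[1,[0.38,-0.34,0.06],-1.0],[1,[0.38,-0.34,0.06],-1.0],[1,[0.38,-0.34,0.06],-1.0],[1,[0.38,-0.34,0.06],-1.0]]'; python3 -c "
from h import *
to(.4494,-.2455,.12,1.488); to(.4494,-.2455,.088,1.488);print(observe()['q'].round(2))"
```

```text
time_s: 0.87
eef_pos: [0.3967, -0.2948, 0.2143]
tcp_rot: [0.761, 0.649, -0.0, 0.0]
force: [0.0, -0.8, 0.5]
width: 0.0003
gripper_force: 0.0
shift [0.0761 0.059  0.1257] turn -0.072 rows>= 2.8
shift [0.0761 0.059  0.1684] turn -0.072 rows>= 3.5
[ 1.24  0.33 -0.77  1.97  0.28  0.96  0.18]
```

```bash
python3 -m handwheel '[[1,[0.076,0.059,0.08],-0.072],[1,[0.076,0.059,0.12],-0.072],[1,[0.076,0.059,0.168],-0.072],[1,[0.076,0.059,0.168],-0.072],[1,[0.076,0.059,0.168],-0.072],[1,[0.076,0.059,0.168],-0.072],[1,[0.076,0.059,0.168],-0.072]]'; python3 -c "
from h import *
to(.4494,-.2455,.088,1.488); to(.4656,-.0512,.088,1.488)
n='pics/s1.png'
a=read_camera('scene')[180:320,240:400];cv2.imwrite(n,cv2.resize(a,None,fx=4,fy=4,interpolation=cv2.INTER_CUBIC))"
```

```text
time_s: 1.45
eef_pos: [0.45, -0.2483, 0.0896]
tcp_rot: [0.738, 0.675, 0.0, 0.001]
force: [0.3, 0.3, 1.4]
width: 0.0002
gripper_force: 0.0
shift [ 0.0037 -0.0011  0.0021] turn -0.006 rows>= 0.1
shift [ 0.2637 -0.0026  0.0019] turn -0.006 rows>= 4.7
```

View pics/s1.png

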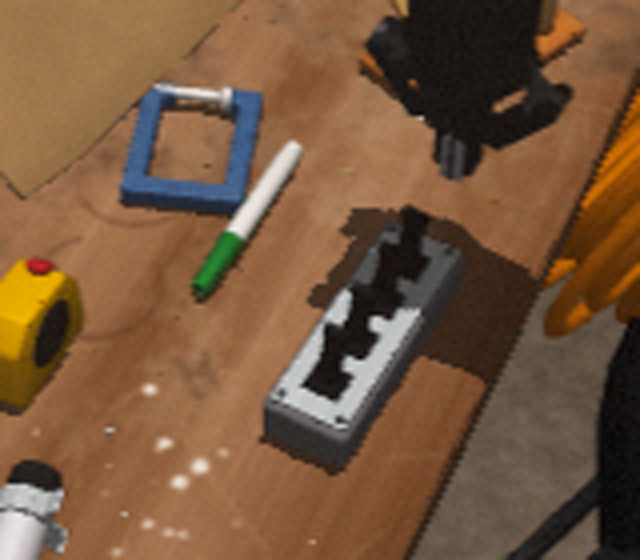

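The closed tips, at about (452,172) in the crop, line up with the lever row just beyond lever 1, whose tip is at (415,210). I'll sweep now.

```bash
python3 -m handwheel '[[1,[0.035,0,0.002],0],[1,[0.07,0,0.002],0],[1,[0.105,0,0.002],0],[1,[0.14,0,0.002],0],[1,[0.175,0,0.002],0],[1,[0.21,0,0.002],0],[1,[0.245,0,0.002],0],[1,[0.275,0,0.002],0]]'; python3 -m handwheel '[[1,[0.01,0.0,0],0],[1,[0.01,-0.05,-0.05],0],[1,[0.01,-0.08,-0.10],0],[1,[0.01,-0.08,-0.14],0],[1,[0.01,-0.08,-0.14],0]]'; python3 -c "
from h import *
C=np.zeros((600,800,3),np.uint8)
a=read_camera('scene')[215:315,280:380];C[:600,:600]=cv2.resize(a,(600,600),interpolation=cv2.INTER_CUBIC)
cv2.imwrite('pics/s2.png',C[:,:600])
print(observe()['eef_pos'],observe()['q'].round(2))"
```

```text
time_s: 2.17
eef_pos: [0.4693, -0.0419, 0.0892]
tcp_rot: [0.738, 0.675, 0.001, 0.002]
force: [0.3, 0.3, -0.1]
width: -0.0001
gripper_force: 0.0
time_s: 2.58
eef_pos: [0.4108, -0.0306, 0.1982]
tcp_rot: [0.738, 0.675, 0.001, 0.005]
force: [1.4, -0.2, -0.2]
width: 0.0002
gripper_force: 0.0
[ 0.41103351 -0.03147355  0.19632421] [ 0.83  0.2  -0.9   2.17  0.22  0.85 -0.29]
```

View pics/s2.png

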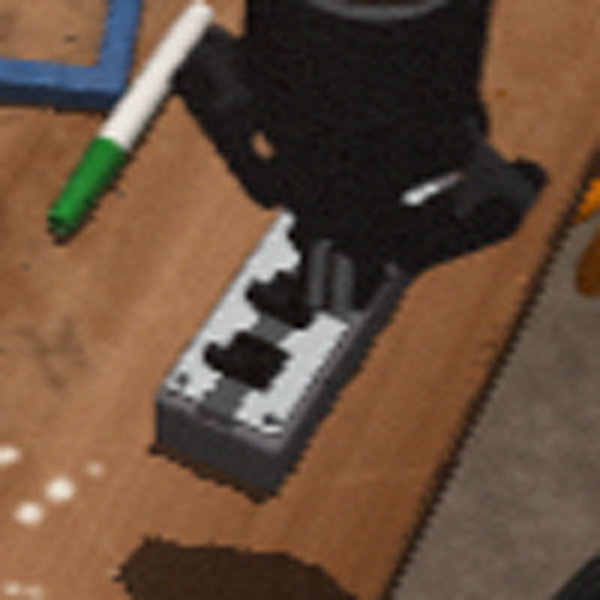

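```bash
python3 -c "
from h import *
c=W(.5293,.1784,.2246,[(0,.0018,0)])[0];print(c)
to(c[0],c[1],.215,1.795)"
```

```text
[0.52889911 0.18015479 0.        ]
shift [ 0.2952  0.131  -0.0252] turn -0.3013 rows>= 5.8
```

```bash
python3 -m handwheel '[[0,[0.295,0.131,-0.025],-0.30],[0,[0.295,0.131,-0.025],-0.30],[0,[0.295,0.131,-0.025],-0.30],[0,[0.295,0.131,-0.025],-0.30],[0,[0.295,0.131,-0.025],-0.30],[0,[0.295,0.131,-0.025],-0.30],[0,[0.295,0.131,-0.025],-0.30],[0,[0.295,0.131,-0.025],-0.30]]'; python3 -c "
from h import *
to(.5289,.1802,.215,1.795)
p=camera_params('wrist');print(p)
w=read_camera('wrist');s=read_camera('scene')
np.save('w.npy',w)
C=np.zeros((600,800,3),np.uint8)
C[:420,:560]=w
C[:240,560:800]=cv2.resize(s[225:305,290:370],(240,240),interpolation=cv2.INTER_CUBIC)
C[240:600,560:800]=cv2.resize(s[270:420,185:285],(240,360),interpolation=cv2.INTER_CUBIC)
cv2.imwrite('pics/w1.png',C)
print(observe()['q'].round(2),observe()['eef_pos'])"
```

```text
time_s: 3.3
eef_pos: [0.5266, 0.1841, 0.2107]
tcp_rot: [0.622, 0.783, 0.001, -0.0]
force: [-0.3, -0.4, -0.8]
width: 0.0854
gripper_force: 0.0
shift [-0.0058  0.0018 -0.0058] turn 0.0039 rows>= 0.2
{'fx': 325.19226210127806, 'fy': 325.19226210127806, 'cx': 283.41331659831343, 'cy': 210.35151721492585, 'rvec': array([-2.86243506, -0.32772857, -0.04341029]), 'tvec': array([-0.55432457,  0.03533423,  0.35239453])}
[ 0.31  0.5  -0.9   1.82  0.45  1.04 -0.54] [0.52584838 0.18069907 0.21006741]
```

View pics/w1.png

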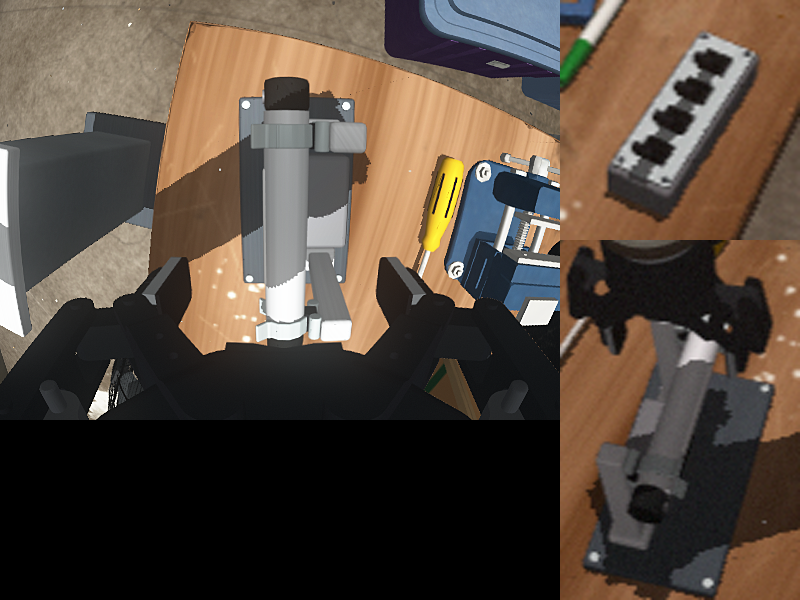

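All four toggles lie off in the inset. The wrist view shows the lamp centred on column 286, its far end at row 79 and the clips at rows 134 and 330. I'll convert these to a lamp position.

```bash
python3 - <<'E'
from h import *
p=dict(fx=325.19226210127806,cx=283.41331659831343,cy=210.35151721492585,rvec=np.array([-2.86243506,-0.32772857,-0.04341029]),tvec=np.array([-0.55432457,0.03533423,0.35239453]))
def ray(u,v,z):
    d=np.array([u-p['cx'],v-p['cy']])/p['fx'];t=np.linalg.norm(d);D=np.array([*(d/t*np.sin(t)),np.cos(t)])
    M=R.from_rotvec(p['rvec']).as_matrix();C=-M.T@p['tvec'];D=M.T@D
    return C+D*(z-C[2])/D[2]
A=[ray(287.5,105,.13),ray(285.3,200,.13),ray(285.5,270,.13),ray(286,300,.13)]
print(np.round(A,4));d=A[0]-A[3];print('lamp yaw',np.arctan2(-d[0],d[1]))
print('width',np.linalg.norm(ray(264,230,.13)-ray(307,230,.13)))
print('end',ray(287,79,.144))
print('clips',ray(282,134,.144),ray(287,330,.144))
c=W(.5293,.1784,.2246,[(0,.0018,0),(0,.0968,0)]);print(c)
E
```

```text
[[0.5112 0.2602 0.13  ]
 [0.5234 0.2018 0.13  ]
 [0.5347 0.1541 0.13  ]
 [0.5405 0.1309 0.13  ]]
lamp yaw 0.22311081842676458
width 0.028092755068999543
end [0.50753746 0.27397015 0.144     ]
clips [0.51197654 0.24228555 0.144     ] [0.54491294 0.11497737 0.144     ]
[[0.52889911 0.18015479 0.        ]
 [0.50774105 0.2727687  0.        ]]
```

The wrist measurement matches the fit: centre (0.5287, 0.181), diameter 28 mm, yaw 0.223. I'll descend and grip.

```bash
python3 -c "
from h import *
to(.5287,.181,.131,1.794)"
```

```text
shift [-0.0003  0.0039  0.1054] turn 0.0011 rows>= 1.9
```

```bash
python3 -m handwheel '[[0,[0,0.004,0.035],0],[0,[0,0.004,0.07],0],[0,[0,0.004,0.105],0],[0,[0,0.004,0.105],0],[0,[0,0.004,0.105],0]]'; python3 -m handwheel '[[1,[0,0,0],0],[1,[0,0,0],0],[1,[0,0,0],0],[1,[0,0,0],0],[1,[0,0,0],0],[1,[0,0,0],0],[1,[0,0,0],0],[1,[0,0,0],0]]' 60; python3 -c "
from h import *
s=observe();print(s['width'],s['gripper_force']);to(.5287,.181,.131,1.794)
x,y=W(.5287,.181,.2246,[(-.08,0,0)])[0][:2];to(x,y,.131,1.794)"
```

```text
time_s: 3.82
eef_pos: [0.5279, 0.1804, 0.131]
tcp_rot: [0.624, 0.781, -0.002, -0.001]
force: [0.1, 0.5, 0.4]
width: 0.0853
gripper_force: 0.0
time_s: 4.48
eef_pos: [0.5285, 0.183, 0.132]
tcp_rot: [0.623, 0.782, -0.0, -0.0]
force: [-3.2, -1.0, 4.0]
width: 0.0263
gripper_force: 58.9
0.02632527058969507 58.886486291885376
shift [-0.0026 -0.0003  0.0013] turn 0.0024 rows>= 0.1
shift [-0.0025 -0.1069  0.0014] turn 0.0024 rows>= 1.9
```

```bash
python3 -m handwheel '[[1,[0,-0.012,0],0],[1,[0,-0.024,0],0],[1,[0,-0.036,0],0],[1,[0,-0.05,0],0],[1,[0,-0.065,0],0],[1,[0,-0.085,0],0],[1,[0,-0.107,0],0],[1,[0,-0.107,0],0]]'; python3 -c "
from h import *
s=observe();print(s['width'],s['gripper_force'],s['q'].round(2))
n=0
to(.42,.05,.2,1.6);to(.40,-.41,.2,1.172)"
```

```text
time_s: 5.15
eef_pos: [0.4458, 0.1637, 0.1307]
tcp_rot: [0.622, 0.783, -0.003, -0.001]
force: [-1.3, -1.1, -2.9]
width: 0.0266
gripper_force: 59.4
0.02662989689483077 59.40370738506317 [ 0.32  0.49 -0.88  2.07  0.51  0.82 -0.64]
shift [-0.1401 -0.0682 -0.0918] turn 0.1892 rows>= 3.3
shift [-0.7316 -0.2324 -0.0898] turn 0.598 rows>= 13.9
```

The lamp is out (80 mm forward) and held. I'll carry it across in front of the flap.

```bash
python3 -m handwheel '[[1,[-0.02,-0.01,-0.02],0],[1,[-0.05,-0.02,-0.05],0.05],[1,[-0.09,-0.035,-0.08],0.1],[1,[-0.13,-0.05,-0.09],0.15],[1,[-0.175,-0.065,-0.09],0.2],[1,[-0.22,-0.08,-0.09],0.25],[1,[-0.265,-0.09,-0.09],0.3],[1,[-0.31,-0.105,-0.09],0.3]]'; python3 -c "
from h import *
to(.40,-.41,.2,1.172);print(observe()['q'].round(2))"
```

```text
time_s: 5.82
eef_pos: [0.4254, -0.0808, 0.1994]
tcp_rot: [0.739, 0.674, 0.0, 0.001]
force: [1.4, -1.0, -2.8]
width: 0.0268
gripper_force: 59.5
shift [-0.4402  0.0062 -0.0005] turn 0.2939 rows>= 7.9
[ 0.91  0.25 -0.88  2.11  0.24  0.88 -0.2 ]
```

```bash
python3 -m handwheel '[[1,[-0.05,0,0],0.03],[1,[-0.1,0,0],0.07],[1,[-0.155,0,0],0.11],[1,[-0.21,0.002,0],0.15],[1,[-0.265,0.004,0],0.2],[1,[-0.32,0.006,0],0.25],[1,[-0.375,0.006,0],0.29],[1,[-0.41,0.006,0],0.295]]'; python3 -m handwheel '[[1,[-0.015,0.0,0],0],[1,[-0.025,0,0],0],[1,[-0.025,0,0],0]]';python3 -c "
from h import *
print(camera_params('wrist'));print(observe()['eef_pos'])
w=read_camera('wrist');a=read_camera('scene')
C=np.zeros((600,800,3),np.uint8);C[:420,:560]=w
C[:240,560:]=cv2.resize(a[145:225,315:395],(240,240))
cv2.imwrite('pics/w2.png',C)
to(.4986,-.4156,.2,1.172);print(observe()['q'].round(2))"
```

```text
time_s: 6.48
eef_pos: [0.4011, -0.3905, 0.1987]
tcp_rot: [0.835, 0.551, -0.001, 0.0]
force: [-0.7, -0.3, -2.2]
width: 0.0261
gripper_force: 59.5
time_s: 6.73
eef_pos: [0.3947, -0.4036, 0.1986]
tcp_rot: [0.833, 0.553, -0.0, -0.001]
force: [-0.5, 0.1, -2.2]
width: 0.0264
gripper_force: 59.5
{'fx': 325.19226210127806, 'fy': 325.19226210127806, 'cx': 283.41331659831343, 'cy': 210.35151721492585, 'rvec': array([-2.82613982,  0.57160165,  0.07777777]), 'tvec': array([-0.52021198, -0.23119422,  0.2691925 ])}
[ 0.39468477 -0.40358436  0.1985756 ]
shift [ 0.0348  0.1333 -0.0013] turn 0.003 rows>= 2.5
[ 1.24  0.45 -0.63  1.82  0.31  0.98  0.09]
```

View pics/w2.png

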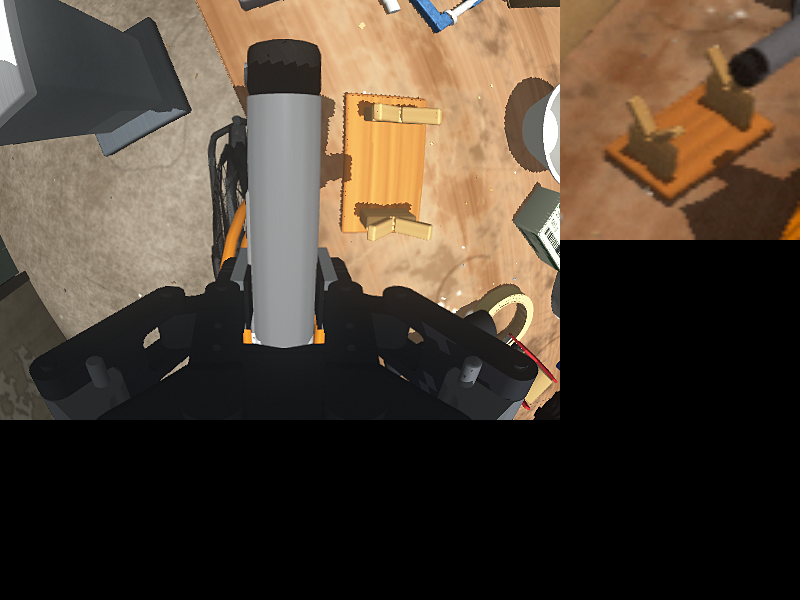

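The rest is clear in view: saddle tops at (373,111)-(441,116) and (369,233)-(431,232), board corners at (345,94), (424,100) and (343,231). The lamp's far end is at (285,41). I'll refine both.

```bash
python3 - <<'E'
from h import *
p=dict(f=325.19226210127806,c=np.array([283.41331659831343,210.35151721492585]),rvec=np.array([-2.82613982,0.57160165,0.07777777]),tvec=np.array([-0.52021198,-0.23119422,0.2691925]))
M=R.from_rotvec(p['rvec']).as_matrix()
def fish(P):
    q=P@M.T+p['tvec'];r=np.hypot(q[:,0],q[:,1]);t=np.arctan2(r,q[:,2]);return q[:,:2]/r[:,None]*(t*p['f'])[:,None]+p['c']
L=[(-.0315,.05,.071),(.0315,.05,.071),(-.0315,-.05,.071),(.0315,-.05,.071),(-.0425,.07,.01),(.0425,.07,.01),(-.0425,-.07,.01)]
px=np.array([(373,111),(441,116),(369,233),(431,232),(345,94),(424,100),(343,231)])
f=lambda v:(fish(W(*v,L))-px).ravel()
r=least_squares(f,[.4986,-.4156,-.399],loss='soft_l1');print(r.x.round(4));print(f(r.x).reshape(-1,2).round(1).tolist())
d=(np.array([285,41])-p['c'])/p['f'];t=np.linalg.norm(d);D=M.T@np.array([*(d/t*np.sin(t)),np.cos(t)]);C=-M.T@p['tvec']
s=observe();T=R.from_quat(s['tcp_rot']).as_matrix();tcp=np.array([.39468,-.40358,.19858])
e=C+D*((tcp[2]-.002+.014)-C[2])/D[2];print('end in tool',T.T@(e-tcp),'lamp centre along tool x',(T.T@(e-tcp))[0]-.095)
E
```

```text
[ 0.4983 -0.4169 -0.3856]
[[-0.4, -0.0], [3.5, -0.3], [-0.9, 1.5], [5.0, 0.4], [-0.7, -1.7], [2.3, -2.6], [-1.1, 2.6]]
end in tool [ 0.09370602  0.000861   -0.01187787] lamp centre along tool x -0.0012939750767214098
```

```bash
python3 -c "
from h import *
to(.4978,-.4165,.125,1.181);to(.4978,-.4165,.0675,1.181)"
```

```text
shift [0.0332 0.1329 0.0987] turn -0.0056 rows>= 3.0
shift [0.0331 0.133  0.1753] turn -0.0056 rows>= 4.0
```

```bash
python3 -m handwheel '[[1,[0,0.02,0.04],0],[1,[0.01,0.05,0.08],0],[1,[0.02,0.085,0.095],0],[1,[0.033,0.12,0.095],-0.006],[1,[0.033,0.133,0.095],-0.006],[1,[0.033,0.133,0.095],-0.006],[1,[0.033,0.133,0.095],-0.006],[1,[0.033,0.133,0.095],-0.006]]';python3 -c "
from h import *
print(observe()['q'].round(2))
a=read_camera('scene');t=read_camera('top')
C=np.zeros((500,800,3),np.uint8)
C[:500,:500]=cv2.resize(a[130:230,310:410],(500,500),interpolation=cv2.INTER_CUBIC)
C[:300,500:]=cv2.resize(t[195:265,335:405],(300,300),interpolation=cv2.INTER_CUBIC)
cv2.imwrite('pics/p1.png',C)
to(.4978,-.4165,.0675,1.181)"
```

```text
time_s: 7.5
eef_pos: [0.4969, -0.4177, 0.1281]
tcp_rot: [0.831, 0.557, -0.0, -0.001]
force: [-0.6, -0.9, -2.3]
width: 0.0263
gripper_force: 59.6
[ 1.05  0.67 -0.56  1.64  0.42  0.95 -0.05]
shift [0.0035 0.0007 0.081 ] turn -0.0016 rows>= 1.5
```

View pics/p1.png

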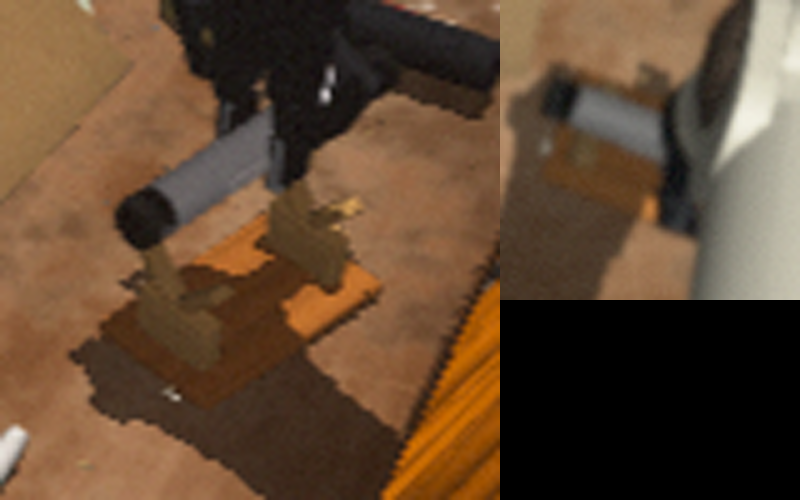

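The lamp hangs squarely above both saddles, parallel to the rest. I'll lower it slowly and watch the force.

```bash
python3 -m handwheel '[[1,[0.003,0,0.02],0],[1,[0.003,0,0.04],0],[1,[0.003,0,0.055],0],[1,[0.003,0,0.065],0],[1,[0.003,0,0.072],0],[1,[0.003,0,0.074],0],[1,[0.003,0,0.074],0],[1,[0.003,0,0.074],0]]'; python3 -m handwheel '[[1,[0,0,0.002],0],[1,[0,0,0.004],0],[1,[0,0,0.006],0],[1,[0,0,0.006],0]]'; python3 -c "
from h import *
to(.4978,-.4165,.0665,1.181)"
```

```text
time_s: 8.27
eef_pos: [0.4987, -0.417, 0.0728]
tcp_rot: [0.831, 0.556, 0.0, 0.0]
force: [-0.6, 0.1, -2.1]
width: 0.0265
gripper_force: 59.6
time_s: 8.6
eef_pos: [0.4988, -0.4172, 0.0688]
tcp_rot: [0.831, 0.556, 0.0, 0.001]
force: [-0.6, 0.2, 1.0]
width: 0.0266
gripper_force: 60.2
shift [ 0.0003 -0.0015  0.003 ] turn -0.0017 rows>= 0.1
```

```bash
python3 -m handwheel '[[1,[0,0,0.001],0],[1,[0,0,0.002],0],[1,[0,0,0.002],0],[1,[0,0,0.002],0]]'; python3 -m handwheel '[[0.75,[0,0,0],0],[0.65,[0,0,0],0],[0.6,[0,0,0],0],[0.4,[0,0,0],0],[0.2,[0,0,0],0],[0,[0,0,0],0],[0,[0,0,0],0],[0,[0,0,0],0]]' 20
```

```text
time_s: 8.93
eef_pos: [0.4988, -0.4172, 0.0686]
tcp_rot: [0.831, 0.556, -0.0, 0.001]
force: [-4.6, 2.7, 11.1]
width: 0.0264
gripper_force: 61.2
time_s: 9.6
eef_pos: [0.4983, -0.4168, 0.0664]
tcp_rot: [0.831, 0.556, 0.0, -0.0]
force: [-0.6, 1.0, -0.2]
width: 0.0857
gripper_force: 0.0
```

Seated and released. I'll retreat straight up, then check.

```bash
python3 -m handwheel '[[0,[0,0,-0.02],0],[0,[0,0,-0.05],0],[0,[0,-0.01,-0.09],0],[0,[0,-0.04,-0.12],0],[0,[0,-0.09,-0.15],0],[0,[0,-0.14,-0.16],0],[0,[0,-0.14,-0.16],0],[0,[0,-0.14,-0.16],0]]'; python3 -c "
from h import *
print(camera_params('wrist'))
w=read_camera('wrist');a=read_camera('scene')
C=np.zeros((600,800,3),np.uint8);C[:420,:560]=w
C[:240,560:]=cv2.resize(a[145:225,315:395],(240,240),interpolation=cv2.INTER_CUBIC)
C[240:480,560:]=cv2.resize(a[220:300,290:370],(240,240),interpolation=cv2.INTER_CUBIC)
cv2.imwrite('pics/f1.png',C)"
```

```text
time_s: 10.27
eef_pos: [0.3993, -0.377, 0.1883]
tcp_rot: [0.831, 0.556, -0.001, 0.001]
force: [-0.0, -0.4, 0.3]
width: 0.0854
gripper_force: 0.0
{'fx': 325.19226210127806, 'fy': 325.19226210127806, 'cx': 283.41331659831343, 'cy': 210.35151721492585, 'rvec': array([-2.82438899,  0.56208483,  0.07513111]), 'tvec': array([-0.51325202, -0.20653315,  0.26361253])}
```

View pics/f1.png

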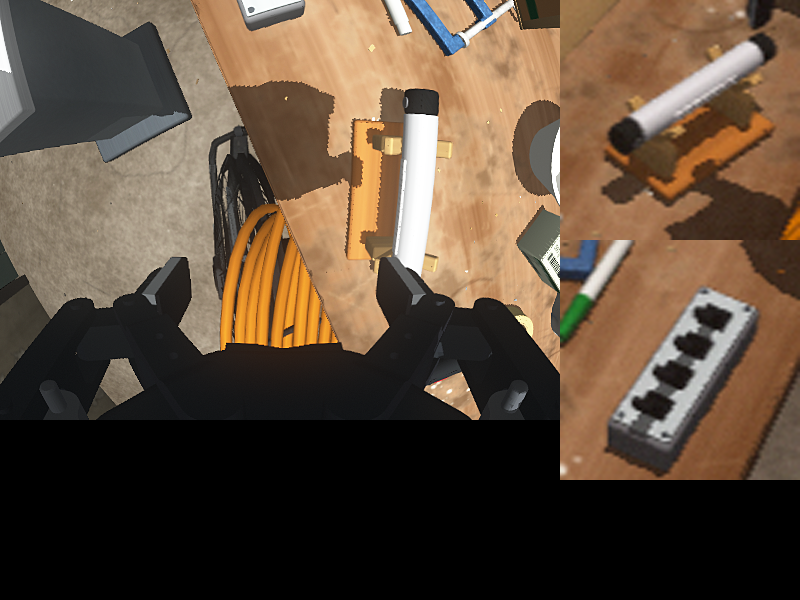

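The lamp lies in both saddles with both ends overhanging: far cap at (421,100), near one by the saddle at (415,262). All four toggles are still off and the hand is clear.

```bash
python3 -c "
from rig import *
print(sign_off())"
```

```text
the job is handed in; nothing more can be done
None
```

I swept all four toggles off, pulled the lamp forward out of its clips and laid it in both V saddles, and the last camera check showed this with the hand clear; the job is handed in at about 10 s, and no verdict came back.

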